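# Nest the spare cutters and shut the drawer

### The job

The three gold cutter wheels were left loose at the front of the open cutter drawer. Slide each one over the drawer's deck, without lifting it, so that it drops fully home into a blue-floored seat of its own, leave the black deburring brush alone where it lies in the drawer, and then push the drawer fully shut and let go of everything. Do not shift or knock over the padlocks, lock cylinder and oil can beside it.

Things in the scene. Friction and masses are not known exactly. Their poses are not given: they have to be found in the camera images.
- cutter_a_mid (a point): gold-coloured toothed cutter wheel (three alike), a steel disc 70 mm across, 12 mm thick, 0.25 to 0.42 kg, grey hub and black bore mark on top (bore not open). The point is its centre, half-way up (6 mm above the deck while lying there); z is its axis. The rim is full width from 3 to 9 mm above its underside, bevelled above and below. Starts flat on the deck, in the front row.
- cutter_b_mid (a point): gold-coloured toothed cutter wheel (three alike), a steel disc 70 mm across, 12 mm thick, 0.25 to 0.42 kg, grey hub and black bore mark on top (bore not open). The point is its centre, half-way up (6 mm above the deck while lying there); z is its axis. The rim is full width from 3 to 9 mm above its underside, bevelled above and below. Starts flat on the deck, in the front row.
- cutter_c_mid (a point): gold-coloured toothed cutter wheel (three alike), a steel disc 70 mm across, 12 mm thick, 0.25 to 0.42 kg, grey hub and black bore mark on top (bore not open). The point is its centre, half-way up (6 mm above the deck while lying there); z is its axis. The rim is full width from 3 to 9 mm above its underside, bevelled above and below. Starts flat on the deck, in the front row.
- seat_left (a point): blue-floored round seat in the drawer's black deck, 73.5 mm across, 13 mm deep: a seated cutter lies 1 mm below the deck, its centre 7 mm below. The point is the middle of the mouth, level with the deck (78 mm above the bench); x points into the cabinet, y left along the row of three (115 mm apart), z up. This is the left one (as seen from the robot).
- seat_middle (a point): blue-floored round seat in the drawer's black deck, 73.5 mm across, 13 mm deep: a seated cutter lies 1 mm below the deck, its centre 7 mm below. The point is the middle of the mouth, level with the deck (78 mm above the bench); x points into the cabinet, y left along the row of three (115 mm apart), z up. This is the middle one.
- seat_right (a point): blue-floored round seat in the drawer's black deck, 73.5 mm across, 13 mm deep: a seated cutter lies 1 mm below the deck, its centre 7 mm below. The point is the middle of the mouth, level with the deck (78 mm above the bench); x points into the cabinet, y left along the row of three (115 mm apart), z up. This is the right one.
- drawer (a joint): how far the drawer has been pushed in, m: 0 fully open, 0.240 fully shut (against a stop); it starts nearly open, at 0.0075 to 0.0275. It slides level, stays where it is left and takes about 7 N to move; it has no catch.
- drawer_lip (a point): middle of the outer edge of the aluminium lip pull: 450 mm wide, 87 to 96 mm above the bench (point at 96), 9 mm out from the blue front panel (14 mm thick, 474 mm wide, 46 to 97 mm above the bench). x points into the cabinet (push that way), y left. From here in +x: the deck begins at 23 mm, cutter centres start at 80 to 115 mm, seat centres lie at 191 mm.
- cabinet_front (a point): top edge of the grey cabinet's front, at the middle; the fixed cabinet is 480 mm wide, 270 mm deep, 104 mm high; x points into it, y left; under its top there is 21 mm above the deck. The drawer's front panel rises 19 mm and its sides (440 mm apart) 12 mm above the deck. A shut lower drawer (not used) lies below.
- brush_mid (a point): bystander: a black deburring brush with a white hub, a disc 58 mm across and 14 mm thick, lying on the deck in the front row among the cutters, at one of four places 100 mm apart (50 and 150 mm either side of the middle). The point is its centre, half-way up. It has no seat and rides in with the drawer.
- padlock_brass: bystander: a brass-bodied padlock lying flat on the bench left of the drawer, about 85 x 50 x 22 mm
- padlock_blue: bystander: a blue-bodied padlock lying flat on the bench right of the drawer, about 85 x 50 x 22 mm
- lock_cylinder: bystander: a steel door-lock cylinder, 66 x 33 x 17 mm, lying on the bench left of the drawer
- oil_can: bystander: a yellow can with a red cap, 52 mm across, 130 mm tall, standing on the bench right of the drawer
- cutter_a: the same cutter; the origin lies at the middle of its underside
- cutter_b: the same cutter; the origin lies at the middle of its underside
- cutter_c: the same cutter; the origin lies at the middle of its underside
- brush: the same brush; the origin lies at the middle of its underside
Not all that is in view belongs to the job. Leave any orange look-alike of the cutter_c alone.

How it is judged:
By the outcome, as a careful person would: the job done as asked, in the order asked, and still so for the second after the job is handed in, with the robot touching nothing.
It also fails if it takes over 64 s, if anything falls off the work surface, if the arm or the gripper's body presses on something with over 40 N, if the wrist force passes 120 N, or if a joint passes its speed limit or range.

### The arm

A 7-joint arm with a two-finger parallel gripper is mounted at the origin on the work surface. World frame = base frame: x ahead of the robot, y to its left, z up, the work surface at z = 0. Lengths are in m, angles in degrees, forces in N, time in s.
With the tool pointing down it reaches from about 0.425 to 0.875 m from the base axis. Payload 4.7 kg.
Tool frame: the origin (TCP) lies midway between the tips of the shut fingers; the grasp point (between the pads) lies 19 mm behind it; z points along the fingers, y is the direction in which the jaws open and shut (so a half turn about z gives the same grasp; the last joint's range is limited). The gripper opens to 87 mm and grips with 3 to 60 N. Pads are 19 mm wide; open, the fingers measure 117 mm over their backs; the gripper's body (75 mm by 190 mm) begins 51 mm behind the grasp point.
Start: joints at [70.651, 18.392, -4.016, 83.108, 1.295, 78.541, -3.26], TCP at [0.224, -0.61, 0.223] pointing down, gripper open.
Joint ranges: [-163.93, 163.93], [-17.29, 119.83], [-79.2, 71.16], [3.27, 140.29], [-89.18, 269.18], [5.43, 117.66], [-154.24, 154.24]. Speed limits (degrees/s): [147.25, 147.25, 180, 180, 180, 180, 180].

### API

Orientations are given as [roll, pitch, yaw] about the fixed x, y, z axes, in that order (R = Rz(yaw) Ry(pitch) Rx(roll)).
In Python, from cell import env gives the robot as it stands. The module is installed in compiled form; this text tells all that it offers.
- The arm moves only by the tool servo_tool, never from a script. Its argument "plan" is a list of rows, each a list of 3 entries, a list of its own where there are three numbers: the opening, from 0 (shut) to 1 (fully open), then the shift along the tool's x, y, z in cm, then the turn, a rotation vector about the tool's x, y, z in degrees. A call has 1 to 20 rows; each row shifts and turns the pose as measured when the row begins, along the tool's axes as they then stand; what a row does not reach is not made up. A row lasts 1/12 s, in which the tool goes at most 41.7 mm and 7.16 degrees, less where a joint would pass 70% of its speed; a pose out of reach is approached as far as the arm can. A call is refused whole if a number of a shift passes 4.17 or a number of a turn 7.16, either way. A call with a gripper value outside its range is refused whole. The fingers move at their own pace and stop on an object; "force" is the grip in N (left out, the last holds). Time passes only in rows, so rows that do not move let the fingers close. It gives the time, the measured TCP pose, the force and the opening at its end, in the units of the state.
- env.get_obs(): the state, without advancing time (a new reading comes with each control period).
- env.read_camera(name): name is "scene" or "top" or "wrist"; returns a dict with "image" (384x512x3 uint8, blue, green, red), "fx", "fy", "cx", "cy" (pixels), "rvec" (rotation vector, rad) and "tvec" (3), from world to camera coordinates, as OpenCV has them; the wrist camera has in their place "T_tool_cam" (4x4, takes a point from camera to tool coordinates, whose origin is the TCP and whose axes are the flange's). Camera axes: x right, y down, z forward; pixel columns grow to the right and rows downward; lengths in m; the calibration is good to about 2 mm. A picture is of the moment at which its call begins: read the wrist's pose just before it. There is no depth.
- env.sign_off(): hands the job in, once; it reports no verdict.
The state is a dict: "time_s": time; "qpos": joint angles; "joint_velocities": joint speeds; "effort": joint torques, N m; "tool_pos": TCP position; "tool_rot": TCP orientation; "force": force on the tool from outside, world axes, zero at the start; "wrist_torque": the same for the moment, N m; "grip_width": finger opening in m.
Only numpy, scipy, OpenCV 4.12 (cv2) and the standard library are available. Lean on these libraries where they do the work, as an engineer would, in place of code of your own. Each camera call takes 0.05 s, during which the arm holds its last target. There are 200 camera calls.

## Working session

There is one attempt and no reset: what is moved stays moved. The work goes in short steps, Python scripts to look and compute and a tool call to move; the robot and the scene stay as the last step left them, time stands still between calls to the robot, and variables do not carry over. Pictures are saved under pics/ and viewed, about 8 in all and at most 12, crops included, and the job is handed in when it is done.

Besides the shell and the picture viewer there is one more tool, called after "Request:" by a JSON object that holds its "method" and its "body". servo_tool: Moves the arm, as the interface text tells. Its arguments: {"type":"object","properties":{"plan":{"type":"array"},"force":{"type":"number"}},"required":["plan"]}

```bash
mkdir -p pics; cat > h.py <<'E'
import numpy as np, cv2
from scipy.spatial.transform import Rotation as R
from cell import env
def cam(name):
    o=env.get_obs(); c=env.read_camera(name); c['obs']=o
    K=np.array([[c['fx'],0,c['cx']],[0,c['fy'],c['cy']],[0,0,1]])
    if name=='wrist':
        T=np.eye(4); T[:3,:3]=toolR(o); T[:3,3]=o['tool_pos']
        T=T@np.array(c['T_tool_cam']); Rcw=T[:3,:3]; p=T[:3,3]
    else:
        Rw=cv2.Rodrigues(np.array(c['rvec'],float))[0]; Rcw=Rw.T; p=-Rw.T@np.array(c['tvec']).ravel()
    c['K'],c['R'],c['p']=K,Rcw,p
    return c
def toolR(o): return R.from_euler('xyz',o['tool_rot'],degrees=True).as_matrix()
def ray(c,u,v,z):
    d=c['R']@np.linalg.inv(c['K'])@np.array([u,v,1.]); return c['p']+d*(z-c['p'][2])/d[2]
def proj(c,P):
    q=c['K']@c['R'].T@(np.array(P)-c['p']); return q[:2]/q[2]
E
python3 - <<'E'
from h import *
o=env.get_obs(); print(o)
for n in('scene','top'):
    c=cam(n); print(n,c['p'],c['fx']); cv2.imwrite(f'pics/{n}0.png',c['image'])
a=np.vstack([cv2.imread('pics/scene0.png'),cv2.imread('pics/top0.png')])
E
```

```text
{'time_s': 0.0, 'qpos': array([70.65118757, 18.43846756, -4.01597517, 83.17585556,  1.29545221,
       78.54078046, -3.25958581]), 'joint_velocities': array([-0.06639643, -0.00939351, -0.08451729, -0.04933909, -0.05172146,
        0.04160722, -0.01568477]), 'effort': array([-3.61331022e-04, -4.91300154e+01, -4.03989851e-01, -3.12530780e+01,
       -6.38876553e-02,  4.38667636e-02,  1.96460746e-04]), 'tool_pos': array([ 0.22374253, -0.60967936,  0.22145994]), 'tool_rot': array([-1.79890169e+02,  6.12237394e-03,  2.01595145e+01]), 'force': array([1.14723786, 0.54597256, 0.16480051]), 'wrist_torque': array([ 0.03957011, -0.03904353, -0.00078496]), 'grip_width': 0.08717785444043595}
scene [1.44632667 0.25372484 0.79869514] 407.26543908213847
top [0.3238561  0.0219485  1.00593468] 352.10137447519946
```

View pics/top0.png

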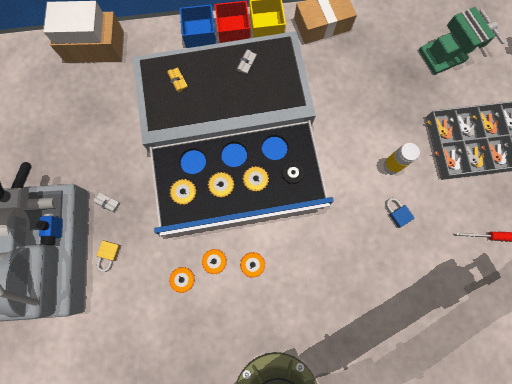

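View pics/scene0.png

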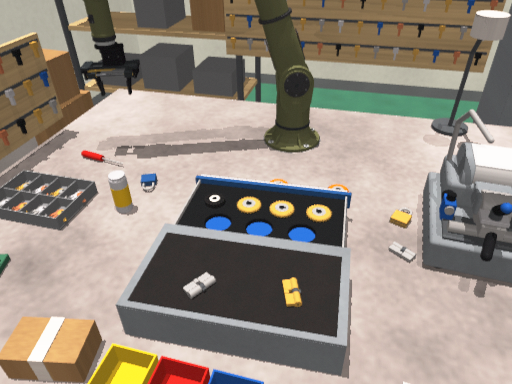

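Top view: the gold cutters in the drawer are at (183,191), (221,184) and (256,179). The brush is at (293,172) and the blue seats are at (193,161), (234,154) and (275,148). The orange look-alikes on the bench at (182,279), (214,261) and (252,264) stay untouched, and so do the items on the cabinet top. Next I'll measure these and check a close crop.

```bash
cat >> h.py <<'E'
def blobs(c,kind,z):
    hsv=cv2.cvtColor(c['image'],cv2.COLOR_BGR2HSV)
    lo,hi={'gold':((19,110,120),(32,255,255)),'blue':((100,150,100),(120,255,255)),'orange':((8,150,120),(18,255,255))}[kind]
    m=cv2.inRange(hsv,lo,hi); m=cv2.morphologyEx(m,cv2.MORPH_CLOSE,np.ones((3,3)))
    out=[]
    for k in cv2.findContours(m,cv2.RETR_EXTERNAL,cv2.CHAIN_APPROX_NONE)[0]:
        if cv2.contourArea(k)<60: continue
        h=cv2.convexHull(k); P=np.array([ray(c,*p[0],z)[:2] for p in h],np.float32)
        (x,y),(w,l),a=cv2.minAreaRect(P); M=cv2.moments(h)
        out.append((M['m10']/M['m00'],M['m01']/M['m00'],x,y,w,l))
    return out
E
python3 - <<'E'
from h import *
for n in('top','scene'):
    c=cam(n)
    for k,z in(('gold',.084),('blue',.065)):
        print(n,k)
        for b in blobs(c,k,z):
            if b[4]<.12: print(np.round(b,4), 'ray-centre',np.round(ray(c,b[0],b[1],z if k=='gold' else .065)[:2],4))
    if n=='top':
        im=c['image'][130:245,140:345]; cv2.imwrite('pics/crop.png',cv2.resize(im,None,fx=3.8,fy=3.8,interpolation=cv2.INTER_CUBIC))
        for u,v,z in((155.,231,.096),(332,202,.096),(293,172,.092)): print('pt',ray(c,u,v,z))
E
```

```text
top gold
[1.072638e+02 2.501010e+02 4.251000e-01 3.899000e-01 4.610000e-02
 4.210000e-02] ray-centre [0.4249 0.3897]
[1.824108e+02 1.914623e+02 5.575000e-01 1.834000e-01 6.880000e-02
 6.770000e-02] ray-centre [0.5566 0.1837]
[2.208342e+02 1.841517e+02 5.648000e-01 7.980000e-02 6.760000e-02
 6.680000e-02] ray-centre [0.5641 0.079 ]
[ 2.554900e+02  1.784234e+02  5.698000e-01 -1.600000e-02  6.770000e-02
  6.730000e-02] ray-centre [ 0.5684 -0.0158]
[ 4.781567e+02  1.569925e+02  5.546000e-01 -6.305000e-01  2.440000e-02
  5.510000e-02] ray-centre [ 0.5536 -0.6286]
[ 4.410382e+02  1.282887e+02  6.525000e-01 -5.496000e-01  4.960000e-02
  2.000000e-02] ray-centre [ 0.6483 -0.5479]
[ 4.862754e+02  1.223952e+02  6.546000e-01 -6.778000e-01  5.150000e-02
  2.120000e-02] ray-centre [ 0.6499 -0.6776]
[1.768486e+02 7.832290e+01 8.946000e-01 1.730000e-01 7.090000e-02
 3.260000e-02] ray-centre [0.894  0.1728]
[ 2.666783e+02  1.310740e+01  1.080600e+00 -1.153000e-01  1.022000e-01
  9.750000e-02] ray-centre [ 1.078 -0.114]
top blue
[4.51625e+01 2.25633e+02 5.13100e-01 5.60600e-01 3.24000e-02 5.28000e-02
[... 1763 characters left out ...]
0000e-02] ray-centre [0.6323 0.1497]
[2.589702e+02 2.285033e+02 6.375000e-01 3.390000e-02 5.350000e-02
 7.080000e-02] ray-centre [0.6381 0.034 ]
[ 2.179749e+02  2.229297e+02  6.412000e-01 -8.220000e-02  5.570000e-02
  6.780000e-02] ray-centre [ 0.6435 -0.0822]
[5.063596e+02 2.072171e+02 3.744000e-01 6.965000e-01 2.560000e-02
 4.850000e-02] ray-centre [0.3743 0.6976]
[4.474361e+02 2.067355e+02 4.097000e-01 5.380000e-01 3.980000e-02
 1.300000e-01] ray-centre [0.4128 0.5359]
[2.749512e+02 1.855745e+02 4.305000e-01 1.710000e-02 1.440000e-02
 4.874000e-01] ray-centre [0.4299 0.0308]
[ 1.484750e+02  1.775269e+02  4.856000e-01 -3.759000e-01  4.150000e-02
  4.170000e-02] ray-centre [ 0.485  -0.3763]
```

View pics/crop.png

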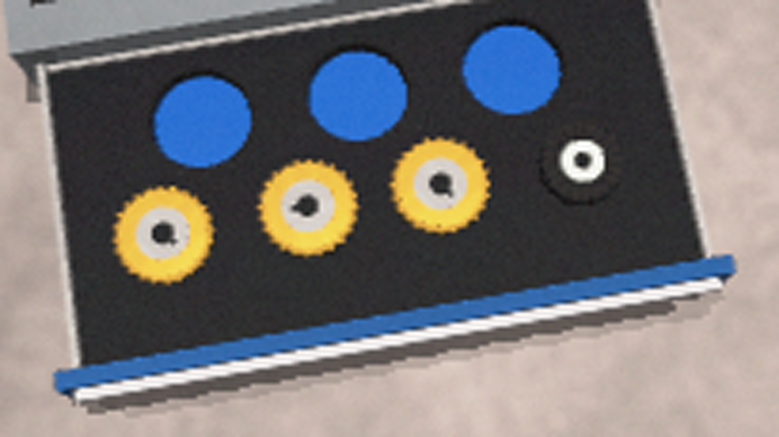

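The crop confirms three gold toothed cutters in the drawer: crop (163,234), (307,207) and (440,185). The brush with the white hub is at crop (582,160), and three empty blue seats lie behind the row. I'll use the jaws half-open as a V pusher, taking the right cutter first.

Request:
{"method": "servo_tool", "body": {"plan": [[0.575,[2.8,-2.4,0],[0,0,0]],[0.575,[2.8,-2.4,0],[0,0,0]],[0.575,[2.8,-2.4,0],[0,0,0]],[0.575,[2.8,-2.4,0],[0,0,0]],[0.575,[2.8,-2.4,0],[0,0,0]],[0.575,[2.8,-2.4,0],[0,0,0]],[0.575,[2.8,-2.4,0],[0,0,0]],[0.575,[2.8,-2.4,0],[0,0,0]],[0.575,[2.8,-2.4,0],[0,0,0]],[0.575,[2.8,-2.4,0],[0,0,0]],[0.575,[2.8,-2.4,0],[0,0,0]],[0.575,[2.8,-2.4,0],[0,0,0]],[0.575,[2.8,-2.4,0],[0,0,0]],[0.575,[2.8,-2.4,0],[0,0,0]],[0.575,[2.8,-2.4,0],[0,0,0]],[0.575,[2.8,-2.4,0],[0,0,0]],[0.575,[2.8,-2.4,0],[0,0,0]]]}}

```text
time_s: 1.62
tool_pos: [0.5377, -0.0491, 0.2162]
tool_rot: [179.8, 0.4, 18.9]
force: [1.0, 0.3, -0.9]
grip_width: 0.0498
```

Request:
{"method": "servo_tool", "body": {"plan": [[0.575,[0,0,0],[0,0,6.7]],[0.575,[0,0,0],[0,0,6.7]],[0.575,[0,0,0],[0,0,6.7]],[0.575,[0,0,0],[0,0,6.7]],[0.575,[0,0,0],[0,0,6.7]],[0.575,[0,0,0],[0,0,6.7]],[0.575,[0,0,0],[0,0,6.7]],[0.575,[0,0,0],[0,0,0]]]}}

```text
time_s: 2.28
tool_pos: [0.5404, -0.0333, 0.215]
tool_rot: [-180.0, 0.3, -29.0]
force: [-0.4, -0.4, -0.2]
grip_width: 0.0501
```

```bash
python3 - <<'E'
from h import *
c=cam('wrist'); o=c['obs']; print(o['tool_pos'],o['tool_rot'],o['grip_width'],o['time_s'],o['force'],'cam',c['p'])
for k,z in(('gold',.086),('blue',.065)):
    for b in blobs(c,k,z): print(k,np.round(b,4))
im=c['image']; u=proj(c,o['tool_pos']); print('tcp px',u)
cv2.imwrite('pics/w1.png',im)
E
```

```text
[ 0.54041262 -0.03330573  0.21497144] [-179.99764931    0.33792627  -29.01349589] 0.05005831816139571 2.2833 [-0.35665312 -0.3783774  -0.24515691] cam [ 0.61384045 -0.07336555  0.37689128]
gold [1.491781e+02 2.869495e+02 4.876000e-01 1.321000e-01 6.300000e-03
 5.920000e-02]
gold [ 3.550526e+02  2.853680e+02  3.754000e-01 -7.420000e-02  7.900000e-03
  6.320000e-02]
gold [6.354940e+01 2.458888e+02 5.766000e-01 1.829000e-01 6.450000e-02
 2.530000e-02]
gold [1.285674e+02 2.201013e+02 5.652000e-01 1.053000e-01 2.050000e-02
 6.060000e-02]
gold [ 2.247131e+02  1.475339e+02  5.829000e-01 -2.580000e-02  5.970000e-02
  2.930000e-02]
blue [ 2.727758e+02  2.420221e+02  4.589000e-01 -1.310000e-02  1.320000e-02
  5.230000e-02]
blue [5.543300e+01 1.761238e+02 6.408000e-01 1.548000e-01 6.680000e-02
 7.010000e-02]
blue [ 4.122721e+02  1.643344e+02  4.680000e-01 -1.803000e-01  1.400000e-02
  8.580000e-02]
blue [1.415741e+02 1.168123e+02 6.467000e-01 3.710000e-02 6.990000e-02
 7.220000e-02]
blue [ 2.382494e+02  5.038240e+01  6.520000e-01 -7.890000e-02  7.140000e-02
  7.230000e-02]
tcp px [253.90177797 238.96440579]
```

View pics/w1.png

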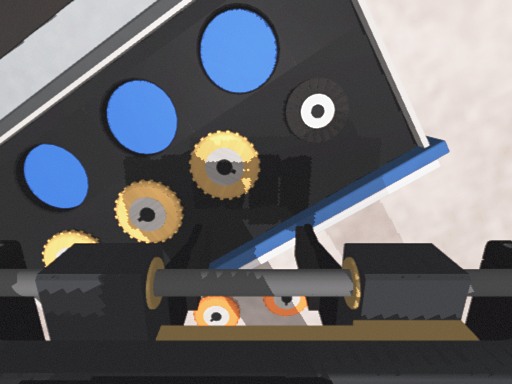

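Wrist view: the right seat is at (238,50), the right cutter at (224,165) and the brush at (317,110). Wrist and top estimates agree to about 1 mm. I'll descend behind the right cutter.

Request:
{"method": "servo_tool", "body": {"plan": [[0.575,[-1.35,-1.45,0],[0,0,0]],[0.575,[-1.35,-1.45,0],[0,0,0]],[0.575,[0,0,3],[0,0,0]],[0.575,[0,0,3],[0,0,0]],[0.575,[0,0,3],[0,0,0]],[0.575,[0,0,2.5],[0,0,0]],[0.575,[0,0,0.7],[0,0,0]],[0.575,[0,0,0],[0,0,0]]]}}

```text
time_s: 3.0
tool_pos: [0.5319, 0.0068, 0.0913]
tool_rot: [-179.9, -0.0, -27.1]
force: [-0.1, 0.4, 1.1]
grip_width: 0.0501
```

```bash
cat >> h.py <<'E'
SE={'L':(.6405,.150),'M':(.646,.0355),'R':(.6515,-.0787)}
def to_tool(dx,dy,o=None):
    o=o or env.get_obs(); v=toolR(o).T@np.array([dx,dy,0]); return np.round(v*100,2)
def st(): 
    o=env.get_obs(); print('t',round(o['time_s'],2),'pos',np.round(o['tool_pos'],4),'rot',np.round(o['tool_rot'],1),'F',np.round(o['force'],1),'w',round(o['grip_width'],4)); return o
E
python3 - <<'E'
from h import *
o=st(); c=cam('top')
for b in blobs(c,'gold',.086):
    if .05<b[4]<.08 and .05<b[5]<.08: print(np.round(b,4))
w=cam('wrist'); a=w['image']
cv2.imwrite('pics/w2.png',a)
E
```

```text
t 3.0 pos [0.5319 0.0068 0.0913] rot [-179.9   -0.   -27.1] F [-0.1  0.4  1.1] w 0.0501
[1.825096e+02 1.914874e+02 5.563000e-01 1.831000e-01 6.690000e-02
 6.780000e-02]
```

View pics/w2.png

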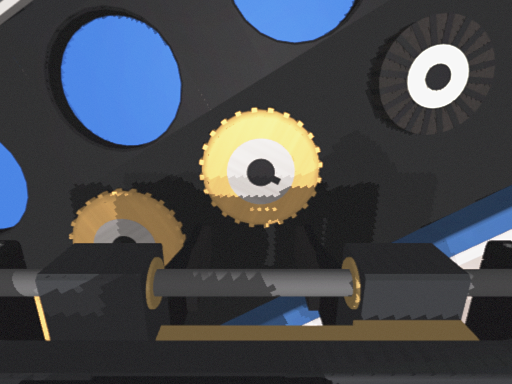

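The right cutter sits centred in front of the jaws at (260,168), with the brush well clear at (437,75). I'll lower the fingers and push most of the way.

Request:
{"method": "servo_tool", "body": {"plan": [[0.575,[0,0,0.6],[0,0,0]],[0.575,[0,0,0.35],[0,0,0]],[0.575,[0.8,0.15,0],[0,0,0]],[0.575,[0.8,0.15,0],[0,0,0]],[0.575,[0.8,0.2,0],[0,0,0]],[0.575,[0.8,0.2,0],[0,0,0]],[0.575,[0.8,0.2,0],[0,0,0]],[0.575,[0.8,0.2,0],[0,0,0]],[0.575,[0.8,0.2,0],[0,0,0]],[0.575,[0.8,0.2,0],[0,0,0]],[0.575,[0.8,0.2,0],[0,0,0]],[0.575,[0,0,0],[0,0,0]]]}}

```text
time_s: 4.1
tool_pos: [0.6018, -0.0477, 0.0913]
tool_rot: [-179.5, -0.8, -27.2]
force: [-0.1, -1.5, 0.1]
grip_width: 0.0501
```

```bash
cat >> h.py <<'E'
def hub(c,near,z=.09,r=60):
    # grey hub ring + bore: bright low-saturation blob near a predicted pixel
    u=proj(c,(*near,z)); return u
E
python3 - <<'E'
from h import *
o=st(); w=cam('wrist'); cv2.imwrite('pics/w3.png',w['image'])
print('pred seat R px',proj(w,(*SE['R'],.078)),'tool-> seat delta',to_tool(SE['R'][0]-o['tool_pos'][0],SE['R'][1]-o['tool_pos'][1],o))
for k,z in(('gold',.086),('blue',.065)):
    for b in blobs(w,k,z): print(k,np.round(b,4))
E
```

```text
t 4.1 pos [ 0.6018 -0.0477  0.0913] rot [-179.5   -0.8  -27.2] F [-0.1 -1.5  0.1] w 0.0501
pred seat R px [262.43517974 138.11051923] tool-> seat delta [5.83 0.48 0.08]
gold [ 3.229203e+02  3.308239e+02  5.195000e-01 -5.320000e-02  2.178000e-01
  1.490000e-02]
gold [ 3.549171e+02  2.856862e+02  5.410000e-01 -9.050000e-02  5.400000e-03
  3.620000e-02]
gold [1.502307e+02 2.860260e+02 6.014000e-01 2.880000e-02 4.900000e-03
 3.660000e-02]
gold [ 2.743224e+02  2.440670e+02  5.890000e-01 -5.650000e-02  8.400000e-03
  3.130000e-02]
blue [1.104911e+02 2.108460e+02 6.546000e-01 3.390000e-02 6.960000e-02
 5.130000e-02]
blue [ 2.621113e+02  1.311993e+02  6.522000e-01 -7.910000e-02  7.260000e-02
  7.160000e-02]
```

View pics/w3.png

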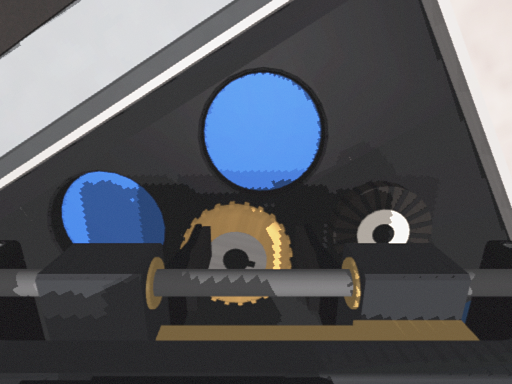

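```bash
python3 - <<'E'
from h import *
o=st(); w=cam('wrist')
print('cutter',ray(w,236,260,.09)[:2], 'rel tool',to_tool(*(ray(w,236,260,.09)[:2]-o['tool_pos'][:2]),o), 'seat blue',ray(w,262,131,.065))
t=cam('top')
for b in blobs(t,'gold',.086):
    if .02<b[4]<.08 and .5<b[2]<.7: print(np.round(b,4))
E
```

```text
t 4.15 pos [ 0.6011 -0.0471  0.0912] rot [-179.5   -0.8  -27.2] F [ 0.4 -0.3 -0.5] w 0.05
cutter [ 0.59296554 -0.03043752] rel tool [-1.49 -1.11 -0.01] seat blue [ 0.65329781 -0.0792711   0.065     ]
[1.824859e+02 1.914388e+02 5.562000e-01 1.831000e-01 6.720000e-02
 6.900000e-02]
[2.206422e+02 1.843330e+02 5.638000e-01 7.880000e-02 6.880000e-02
 6.680000e-02]
[ 2.585588e+02  1.727924e+02  5.808000e-01 -2.550000e-02  5.950000e-02
  3.460000e-02]
[ 3.952463e+02  1.624619e+02  5.646000e-01 -3.970000e-01  5.010000e-02
  4.740000e-02]
[ 4.781363e+02  1.569281e+02  5.540000e-01 -6.284000e-01  2.440000e-02
  5.500000e-02]
[ 4.412431e+02  1.282157e+02  6.521000e-01 -5.488000e-01  5.010000e-02
  2.090000e-02]
[ 4.863197e+02  1.225185e+02  6.538000e-01 -6.782000e-01  5.040000e-02
  2.190000e-02]
```

The fingers rode up to z = 0.091 and passed over the rim, so the cutter stopped part-way at about (0.593, -0.031). I'll lift, go back behind it, check the depth before pushing, and push in short calls.

Request:
{"method": "servo_tool", "body": {"plan": [[0.575,[0,0,-1.5],[0,0,0]],[0.575,[0,0,-1],[0,0,0]],[0.575,[-2,-0.3,0],[0,0,0]],[0.575,[-2,-0.4,0],[0,0,0]],[0.575,[-2,-0.4,0],[0,0,0]],[0.575,[0,0,1.2],[0,0,0]],[0.575,[0,0,1.2],[0,0,0]],[0.575,[0,0,0],[0,0,0]]]}}

```text
time_s: 4.92
tool_pos: [0.5488, -0.0045, 0.0929]
tool_rot: [-179.5, -0.9, -26.9]
force: [-1.7, -0.3, -0.1]
grip_width: 0.0501
```

```bash
cat >> h.py <<'E'
def plan(tx,ty,tz,yaw):
    o=st(); Rt=toolR(o); d=np.array([tx,ty,tz])-o['tool_pos']
    rv=(R.from_matrix(Rt).inv()*R.from_euler('xyz',[180,0,yaw],degrees=True)).as_rotvec(degrees=True)
    print('go cm',np.round(Rt.T@d*100,2),'turn',np.round(rv,2))
E
python3 - <<'E'
from h import *
plan(.5557,-.0113,.0815,-27)
E
```

```text
t 4.92 pos [ 0.5488 -0.0045  0.0929] rot [-179.5   -0.9  -26.9] F [-1.7 -0.3 -0.1] w 0.0501
go cm [0.9  0.31 1.15] turn [-0.47 -0.88  0.14]
```

Request:
{"method": "servo_tool", "body": {"plan": [[0.575,[0,0.25,0.7],[-0.5,-0.9,0]],[0.575,[0,0,0.4],[0,0,0]],[0.575,[0,0,0],[0,0,0]]]}}

```text
time_s: 5.17
tool_pos: [0.5484, -0.008, 0.0801]
tool_rot: [179.9, 0.1, -26.9]
force: [-0.1, -0.7, -0.7]
grip_width: 0.0502
```

```bash
python3 - <<'E'
from h import *
plan(.5557,-.0113,.0815,-27)
E
```

```text
t 5.17 pos [ 0.5484 -0.008   0.0801] rot [ 1.799e+02  1.000e-01 -2.690e+01] F [-0.1 -0.7 -0.7] w 0.0502
go cm [ 0.8  -0.04 -0.14] turn [0.1  0.15 0.09]
```

Request:
{"method": "servo_tool", "body": {"plan": [[0.575,[0.8,0,0],[0,0,0]],[0.575,[0.8,0.18,0],[0,0,0]],[0.575,[0.8,0.18,0],[0,0,0]],[0.575,[0.8,0.18,0],[0,0,0]]]}}

```text
time_s: 5.5
tool_pos: [0.576, -0.028, 0.0792]
tool_rot: [179.9, 0.3, -26.9]
force: [-0.7, 1.2, 1.3]
grip_width: 0.0502
```

```bash
python3 - <<'E'
from h import *
plan(.6217,-.0632,.081,-27)
E
```

```text
t 5.5 pos [ 0.576  -0.028   0.0792] rot [179.9   0.3 -26.9] F [-0.7  1.2  1.3] w 0.0502
go cm [ 5.67  1.07 -0.21] turn [0.09 0.35 0.1 ]
```

Request:
{"method": "servo_tool", "body": {"plan": [[0.575,[0.8,0.16,-0.1],[0,0.2,0]],[0.575,[0.8,0.16,-0.1],[0,0.2,0]],[0.575,[0.8,0.16,0],[0,0,0]],[0.575,[0.8,0.16,0],[0,0,0]],[0.575,[0,0,0],[0,0,0]]]}}

```text
time_s: 5.92
tool_pos: [0.6061, -0.0531, 0.081]
tool_rot: [179.9, -0.1, -27.1]
force: [-1.0, 0.2, 0.1]
grip_width: 0.0498
```

```bash
python3 - <<'E'
from h import *
plan(.6217,-.0632,.081,-27)
w=cam('wrist'); cv2.imwrite('pics/w4.png',w['image'])
for b in blobs(w,'blue',.065): print(np.round(b,4))
E
```

```text
t 5.92 pos [ 0.6061 -0.0531  0.081 ] rot [ 1.799e+02 -1.000e-01 -2.710e+01] F [-1.   0.2  0.1] w 0.0498
go cm [1.85 0.19 0.01] turn [ 0.08 -0.11 -0.09]
[9.515860e+01 2.216278e+02 6.585000e-01 3.490000e-02 6.830000e-02
 4.400000e-02]
[ 2.594071e+02  1.266864e+02  6.636000e-01 -8.670000e-02  7.240000e-02
  4.450000e-02]
```

View pics/w4.png

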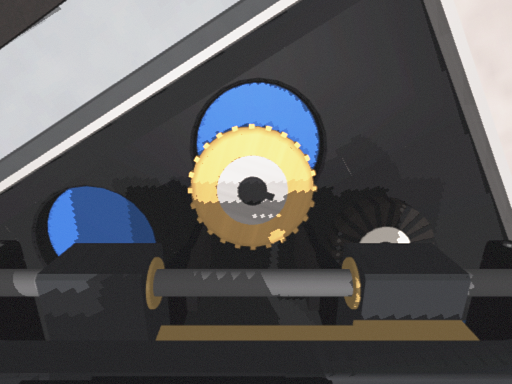

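The V pushes well: the cutter centre is at (253,188) and the seat mouth at about (259,140), nearly in line. Next, the remaining distance.

```bash
python3 - <<'E'
from h import *
o=st(); w=cam('wrist'); p=ray(w,253,189,.09)[:2]
print('cutter',p,'rel',to_tool(*(p-o['tool_pos'][:2]),o)); print('to seat',to_tool(*(np.array([.652,-.0787])-p),o))
print('seat px pred',proj(w,(.652,-.0787,.078)))
E
```

```text
t 5.97 pos [ 0.6057 -0.0526  0.081 ] rot [ 1.799e+02 -1.000e-01 -2.710e+01] F [-0.4  0.2  0.6] w 0.05
cutter [ 0.636381   -0.06763041] rel [ 3.42 -0.06  0.01]
to seat [1.89 0.27 0.  ]
seat px pred [257.93301757 149.92542542]
```

Request:
{"method": "servo_tool", "body": {"plan": [[0.575,[0.6,0.1,0],[0,0,0]],[0.575,[0.5,0.08,0],[0,0,0]],[0.575,[0.4,0.06,0],[0,0,0]],[0.575,[0.3,0.03,0],[0,0,0]],[0.575,[0.3,0.03,0],[0,0,0]],[0.575,[0,0,0],[0,0,0]]]}}

```text
time_s: 6.52
tool_pos: [0.6226, -0.0643, 0.0805]
tool_rot: [179.9, 0.0, -26.9]
force: [-1.0, 0.5, -1.4]
grip_width: 0.0502
```

```bash
python3 - <<'E'
from h import *
o=st(); w=cam('wrist'); cv2.imwrite('pics/w5.png',w['image'][0:290,60:460])
for b in blobs(w,'gold',.078): print(np.round(b,4))
for b in blobs(w,'blue',.065): print('bl',np.round(b,4))
E
```

```text
t 6.52 pos [ 0.6226 -0.0643  0.0805] rot [179.9   0.  -26.9] F [-1.   0.5 -1.4] w 0.0502
[1.491746e+02 2.868911e+02 6.222000e-01 1.160000e-02 3.500000e-03
 3.180000e-02]
[ 3.558574e+02  2.877562e+02  5.619000e-01 -1.073000e-01  4.500000e-03
  3.390000e-02]
[ 2.757497e+02  2.338317e+02  6.185000e-01 -7.770000e-02  7.700000e-03
  1.040000e-02]
[ 2.490090e+02  1.664493e+02  6.653000e-01 -8.240000e-02  6.940000e-02
  3.980000e-02]
bl [8.699520e+01 2.378776e+02 6.677000e-01 3.510000e-02 6.290000e-02
 2.540000e-02]
bl [ 2.619605e+02  1.404647e+02  6.718000e-01 -9.570000e-02  6.460000e-02
  2.010000e-02]
```

View pics/w5.png

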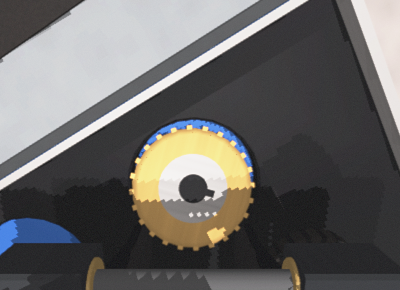

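Crop w5: the cutter is centred at (193,188) and still on the deck, about 4 mm short along tool x. It is laterally aligned, so I'll push on in small steps.

Request:
{"method": "servo_tool", "body": {"plan": [[0.575,[0.25,0,0],[0,0,0]],[0.575,[0.25,0,0],[0,0,0]],[0.575,[0.25,0,0],[0,0,0]],[0.575,[0,0,0],[0,0,0]]]}}

```text
time_s: 6.9
tool_pos: [0.631, -0.0682, 0.0815]
tool_rot: [179.9, -0.1, -26.9]
force: [0.6, -0.1, -0.0]
grip_width: 0.0503
```

```bash
cat >> h.py <<'E'
def disc(w,lo=5,name=None):
    # bore mark: darkest blob enclosed in bright grey hub, wrist camera, near image centre column
    g=cv2.cvtColor(w['image'],cv2.COLOR_BGR2GRAY)
    hsv=cv2.cvtColor(w['image'],cv2.COLOR_BGR2HSV)
    m=cv2.inRange(hsv,(10,90,60),(32,255,255)); m[240:]=0
    m=cv2.morphologyEx(m,cv2.MORPH_OPEN,np.ones((3,3)))
    for k in cv2.findContours(m,cv2.RETR_EXTERNAL,cv2.CHAIN_APPROX_NONE)[0]:
        if cv2.contourArea(k)>1500:
            (u,v),r=cv2.minEnclosingCircle(k); x,y,ww,h=cv2.boundingRect(k); print('disc px',round(u,1),round(v,1),'r',round(r,1),'bbox',x,y,ww,h)
E
python3 - <<'E'
from h import *
o=st(); w=cam('wrist'); disc(w); disc({'image':cv2.imread('pics/w4.png')})
for b in blobs(w,'blue',.065): print('bl',np.round(b,4))
t=cam('top')
for b in blobs(t,'blue',.065)[:9]:
    if b[4]<.09 or b[5]>.4: print('top',np.round(b,4))
E
```

```text
t 6.9 pos [ 0.631  -0.0682  0.0815] rot [ 1.799e+02 -1.000e-01 -2.690e+01] F [ 0.6 -0.1 -0. ] w 0.0503
disc px 252.1 198.9 r 59.3 bbox 194 143 118 97
disc px 251.9 186.2 r 65.2 bbox 187 127 131 113
bl [8.603570e+01 2.427139e+02 6.725000e-01 3.460000e-02 5.260000e-02
 1.430000e-02]
bl [ 2.577722e+02  1.588037e+02  6.718000e-01 -9.180000e-02  6.800000e-02
  2.320000e-02]
bl [ 2.568604e+02  7.533900e+01  7.126000e-01 -1.046000e-01  1.300000e-03
  1.360000e-01]
top [4.993380e+01 2.261406e+02 5.104000e-01 5.482000e-01 6.030000e-02
 5.400000e-02]
top [ 4.022013e+02  2.155973e+02  4.221000e-01 -3.967000e-01  4.260000e-02
  4.600000e-02]
top [2.262947e+02 2.174077e+02 4.754000e-01 7.280000e-02 1.320000e-02
 3.930000e-01]
top [1.926390e+02 1.616509e+02 6.440000e-01 1.521000e-01 7.040000e-02
 6.730000e-02]
top [2.333798e+02 1.549430e+02 6.488000e-01 3.620000e-02 7.040000e-02
 6.490000e-02]
```

The cutter's apparent radius shrank from 65 to 59 px, which matches a 13 mm drop, so it appears seated. The top view shows the drawer unmoved. Next is the middle cutter.

Request:
{"method": "servo_tool", "body": {"plan": [[0.575,[0,0,-2.5],[0,0,0]],[0.575,[0,0,-2.5],[0,0,0]],[0.575,[-2.8,-1.7,0],[0,0,0]],[0.575,[-2.8,-1.7,0],[0,0,0]],[0.575,[-2.8,-1.7,0],[0,0,0]],[0.575,[-2.8,-1.7,0],[0,0,0]],[0.575,[-2.8,-1.7,0],[0,0,0]],[0.575,[-2.8,-1.7,0],[0,0,0]],[0.575,[0,0,1.5],[0,0,0]],[0.575,[0,0,0],[0,0,0]]]}}

```text
time_s: 7.83
tool_pos: [0.5235, 0.1044, 0.1187]
tool_rot: [179.9, -0.4, -27.2]
force: [-0.5, -1.1, -0.7]
grip_width: 0.0502
```

```bash
python3 - <<'E'
from h import *
plan(.5246,.0987,.081,-27)
t=cam('top'); cv2.imwrite('pics/t1.png',t['image'])
for b in blobs(t,'gold',.073):
    if b[4]<.09 and .5<b[2]<.7 and abs(b[3])<.2: print('top',np.round(b,4))
E
```

```text
t 7.83 pos [0.5235 0.1044 0.1187] rot [179.9  -0.4 -27.2] F [-0.5 -1.1 -0.7] w 0.0502
go cm [0.33 0.45 3.78] turn [ 0.09 -0.38 -0.15]
top [ 2.738629e+02  1.476006e+02  6.531000e-01 -7.770000e-02  6.770000e-02
  6.560000e-02]
```

Request:
{"method": "servo_tool", "body": {"plan": [[0.575,[0,0.45,1.6],[0,-0.4,0]],[0.575,[0,0,1.5],[0,0,0]],[0.575,[0,0,0.6],[0,0,0]],[0.575,[0,0,0],[0,0,0]]]}}

```text
time_s: 8.22
tool_pos: [0.5264, 0.0998, 0.0859]
tool_rot: [-179.8, -0.3, -27.3]
force: [0.6, -0.6, -0.8]
grip_width: 0.0501
```

```bash
python3 - <<'E'
from h import *
plan(.6475-.0303,.0367+.0154,.081,-27); w=cam('wrist'); disc(w)
E
```

```text
t 8.22 pos [0.5264 0.0998 0.0859] rot [-179.8   -0.3  -27.3] F [ 0.6 -0.6 -0.8] w 0.0501
go cm [10.26  0.08  0.54] turn [-0.2  -0.33 -0.28]
disc px 109.5 234.5 r 53.7 bbox 56 201 108 39
disc px 257.2 171.2 r 64.0 bbox 196 116 126 116
```

Centred in the V. I'll lower 5 mm and push.

Request:
{"method": "servo_tool", "body": {"plan": [[0.575,[0,0,0.5],[-0.2,-0.3,0]],[0.575,[0,0,0],[0,0,0]],[0.575,[0.8,0,0],[0,0,0]],[0.575,[0.8,0,0],[0,0,0]],[0.575,[0.8,0,0],[0,0,0]],[0.575,[0.8,0,0],[0,0,0]]]}}

```text
time_s: 8.77
tool_pos: [0.5575, 0.0842, 0.0833]
tool_rot: [-180.0, -0.0, -27.3]
force: [-0.7, 0.2, -0.5]
grip_width: 0.05
```

```bash
python3 - <<'E'
from h import *
plan(.6475-.0303,.0367+.0154,.081,-27)
E
```

```text
t 8.77 pos [0.5575 0.0842 0.0833] rot [-180.    -0.   -27.3] F [-0.7  0.2 -0.5] w 0.05
go cm [6.78 0.11 0.23] turn [-0.02 -0.02 -0.33]
```

Request:
{"method": "servo_tool", "body": {"plan": [[0.575,[0.8,0,0.2],[0,0,0]],[0.575,[0.8,0,0.05],[0,0,0]],[0.575,[0.8,0,0],[0,0,0]],[0.575,[0.8,0,0],[0,0,0]],[0.575,[0.8,0,0],[0,0,0]],[0.575,[0.8,0,0],[0,0,0]],[0.575,[0,0,0],[0,0,0]]]}}

```text
time_s: 9.35
tool_pos: [0.605, 0.0618, 0.0816]
tool_rot: [-179.9, 0.3, -27.4]
force: [-1.4, 0.2, 2.8]
grip_width: 0.0499
```

```bash
cat >> h.py <<'E'
def edge(w):
    # mouth: outline of blue floor still in view
    for b in blobs(w,'blue',.065): print('bl px',np.round(b[:2],1),'xy',np.round(b[2:],4))
E
python3 - <<'E'
from h import *
plan(.6475-.0303,.0367+.0154,.081,-27); w=cam('wrist'); disc(w); edge(w); cv2.imwrite('pics/w6.png',w['image'])
E
```

```text
t 9.35 pos [0.605  0.0618 0.0816] rot [-179.9    0.3  -27.4] F [-1.4  0.2  2.8] w 0.0499
go cm [1.53 0.31 0.05] turn [-0.12  0.27 -0.36]
disc px 252.7 186.5 r 64.8 bbox 188 126 130 114
disc px 455.5 49.5 r 74.4 bbox 386 0 126 119
bl px [ 99.6 224.5] xy [0.6544 0.1487 0.0683 0.0385]
bl px [264.5 131.7] xy [0.6582 0.0264 0.0727 0.0418]
```

Request:
{"method": "servo_tool", "body": {"plan": [[0.575,[0.5,0.15,0],[0,0.3,0]],[0.575,[0.5,0.15,0],[0,0,0]],[0.575,[0.3,0.05,0],[0,0,0]],[0.575,[0.3,0,0],[0,0,0]],[0.575,[0.3,0,0],[0,0,0]],[0.575,[0.25,0,0],[0,0,0]],[0.575,[0,0,0],[0,0,0]]]}}

```text
time_s: 9.98
tool_pos: [0.6253, 0.045, 0.0808]
tool_rot: [-179.9, -0.3, -27.4]
force: [-0.6, 0.7, -0.3]
grip_width: 0.0502
```

```bash
python3 - <<'E'
from h import *
plan(.6475-.0303,.0367+.0154,.081,-27); w=cam('wrist'); disc(w); edge(w); cv2.imwrite('pics/w7.png',w['image'])
E
```

```text
t 9.98 pos [0.6253 0.045  0.0808] rot [-179.9   -0.3  -27.4] F [-0.6  0.7 -0.3] w 0.0502
go cm [-1.05 -0.26 -0.03] turn [-0.06 -0.33 -0.41]
disc px 251.3 197.5 r 59.4 bbox 192 141 119 99
disc px 435.6 96.0 r 73.3 bbox 369 29 133 136
bl px [ 81.9 244.7] xy [0.6678 0.1504 0.0494 0.0128]
bl px [283.4 152.8] xy [0.6612 0.0062 0.0334 0.0056]
bl px [207.8 105.2] xy [0.7052 0.041  0.0011 0.1516]
bl px [414.7  36.1] xy [ 0.6859 -0.083   0.0265  0.0046]
```

Second cutter dropped (r = 59.4 px). Now the left cutter, with the tool yaw turned to -20°.

Request:
{"method": "servo_tool", "body": {"plan": [[0.575,[0,0,-2.5],[0,0,0]],[0.575,[0,0,-2.5],[0,0,0]],[0.575,[-2.8,-1.5,0],[0,0,0]],[0.575,[-2.8,-1.5,0],[0,0,0]],[0.575,[-2.8,-1.5,0],[0,0,0]],[0.575,[-2.8,-1.5,0],[0,0,0]],[0.575,[-2.8,-1.5,0],[0,0,0]],[0.575,[-2.8,-1.5,0],[0,0,-7]],[0.575,[0,0,0],[0,0,0]]]}}

```text
time_s: 10.78
tool_pos: [0.5154, 0.2055, 0.1327]
tool_rot: [-179.9, -0.6, -20.6]
force: [-0.7, 1.2, 0.8]
grip_width: 0.0505
```

```bash
python3 - <<'E'
from h import *
plan(.5148,.198,.081,-20)
t=cam('top')
for b in blobs(t,'gold',.074):
    if b[4]<.09 and .5<b[2]<.7 and abs(b[3])<.2: print('top',np.round(b,4))
E
```

```text
t 10.78 pos [0.5154 0.2055 0.1327] rot [-179.9   -0.6  -20.6] F [-0.7  1.2  0.8] w 0.0505
go cm [0.15 0.73 5.17] turn [-0.05 -0.59 -0.57]
top [1.836789e+02 1.834490e+02 5.832000e-01 1.805000e-01 5.620000e-02
 2.210000e-02]
top [2.335333e+02 1.544640e+02 6.471000e-01 3.590000e-02 6.410000e-02
 6.720000e-02]
top [ 2.738283e+02  1.475307e+02  6.534000e-01 -7.850000e-02  6.650000e-02
  6.750000e-02]
```

Request:
{"method": "servo_tool", "body": {"plan": [[0.575,[0,0.7,1.7],[0,-0.6,-0.5]],[0.575,[0,0,1.7],[0,0,0]],[0.575,[0,0,1.2],[0,0,0]],[0.575,[0,0,0],[0,0,0]]]}}

```text
time_s: 11.17
tool_pos: [0.5181, 0.1938, 0.0871]
tool_rot: [180.0, -0.5, -20.6]
force: [-1.4, -0.3, -0.7]
grip_width: 0.0495
```

```bash
python3 - <<'E'
from h import *
plan(.642-.94*.034,.1512+.342*.034,.081,-20); w=cam('wrist'); disc(w)
E
```

```text
t 11.17 pos [0.5181 0.1938 0.0871] rot [180.   -0.5 -20.6] F [-1.4 -0.3 -0.7] w 0.0495
go cm [ 9.69 -0.33  0.69] turn [ 0.   -0.47 -0.57]
disc px 249.2 173.5 r 63.0 bbox 187 114 126 121
```

Request:
{"method": "servo_tool", "body": {"plan": [[0.575,[0,-0.2,0.65],[0,-0.4,0]],[0.575,[0,0,0.05],[0,0,0]],[0.575,[0.7,0,0],[0,0,0]],[0.575,[0.8,0,0],[0,0,0]],[0.575,[0.8,0,0],[0,0,0]]]}}

```text
time_s: 11.63
tool_pos: [0.5423, 0.188, 0.0823]
tool_rot: [-179.9, -0.0, -20.6]
force: [0.2, 0.6, -0.5]
grip_width: 0.0497
```

```bash
python3 - <<'E'
from h import *
plan(.642-.94*.034,.1512+.342*.034,.081,-20); w=cam('wrist'); disc(w); edge(w)
E
```

```text
t 11.63 pos [0.5423 0.188  0.0823] rot [-179.9   -0.   -20.6] F [ 0.2  0.6 -0.5] w 0.0497
go cm [ 7.23 -0.02  0.13] turn [-0.07 -0.04 -0.6 ]
disc px 252.5 186.3 r 64.7 bbox 188 127 130 113
disc px 464.0 2.0 r 47.0 bbox 417 0 95 27
bl px [255.2  54. ] xy [0.6351 0.1527 0.0723 0.0608]
```

Request:
{"method": "servo_tool", "body": {"plan": [[0.575,[0.8,0,0.1],[0,0,0]],[0.575,[0.8,0,0.05],[0,0,0]],[0.575,[0.8,0,0],[0,0,0]],[0.575,[0.8,0,0],[0,0,0]],[0.575,[0.8,0,0],[0,0,0]],[0.575,[0.8,0,0],[0,0,0]],[0.575,[0,0,0],[0,0,0]]]}}

```text
time_s: 12.27
tool_pos: [0.5941, 0.1695, 0.0818]
tool_rot: [-179.8, -0.0, -20.7]
force: [-1.1, 0.2, 1.8]
grip_width: 0.0501
```

```bash
python3 - <<'E'
from h import *
plan(.642-.94*.034,.1512+.342*.034,.081,-20); w=cam('wrist'); disc(w); edge(w)
E
```

```text
t 12.27 pos [0.5941 0.1695 0.0818] rot [-179.8   -0.   -20.7] F [-1.1  0.2  1.8] w 0.0501
go cm [1.72 0.06 0.08] turn [-0.2  -0.02 -0.74]
disc px 252.5 186.4 r 64.7 bbox 188 126 130 114
disc px 458.0 63.5 r 78.4 bbox 389 0 123 137
bl px [257.4 129.8] xy [0.6541 0.1446 0.0723 0.0423]
```

Request:
{"method": "servo_tool", "body": {"plan": [[0.575,[0.5,0.05,0],[0,0,0]],[0.575,[0.5,0.05,0],[0,0,0]],[0.575,[0.4,0,0],[0,0,0]],[0.575,[0.3,0,0],[0,0,0]],[0.575,[0.3,0,0],[0,0,0]],[0.575,[0.25,0,0],[0,0,0]],[0.575,[0,0,0],[0,0,0]]]}}

```text
time_s: 12.9
tool_pos: [0.6179, 0.1577, 0.0814]
tool_rot: [-179.9, -0.2, -20.8]
force: [-0.1, 0.3, 0.8]
grip_width: 0.0499
```

```bash
python3 - <<'E'
from h import *
plan(.642-.94*.034,.1512+.342*.034,.081,-20); w=cam('wrist'); disc(w); edge(w)
E
```

```text
t 12.9 pos [0.6179 0.1577 0.0814] rot [-179.9   -0.2  -20.8] F [-0.1  0.3  0.8] w 0.0499
go cm [-0.92 -0.2   0.03] turn [-0.12 -0.22 -0.78]
disc px 251.1 198.7 r 58.8 bbox 193 142 117 98
disc px 444.0 116.0 r 72.2 bbox 378 50 132 132
bl px [252.5 159.3] xy [0.662  0.1422 0.0677 0.0227]
bl px [255.6  82.8] xy [0.7    0.1392 0.0018 0.2213]
```

All three dropped. I'll lift, go out in front of the lip, square up the yaw and look from above.

Request:
{"method": "servo_tool", "body": {"plan": [[0.575,[0,0,-3],[0,0,0]],[0.575,[0,0,-3],[0,0,0]],[0.575,[-1.85,2.7,0],[0,0,0]],[0.575,[-1.85,2.7,0],[0,0,0]],[0.575,[-1.85,2.7,0],[0,0,0]],[0.575,[-1.85,2.7,0],[0,0,0]],[0.575,[-1.85,2.7,0],[0,0,0]],[0.575,[-1.85,2.7,0],[0,0,0]],[0.575,[-1.85,2.7,0],[0,0,0]],[0.575,[0,0,0],[0,0,-6]],[0.575,[0,0,0],[0,0,-6]],[0.575,[0,0,0],[0,0,-6]],[0.575,[0,0,0],[0,0,-5.5]],[0.575,[0,0,0],[0,0,0]]]}}

```text
time_s: 14.12
tool_pos: [0.4192, 0.0221, 0.1424]
tool_rot: [179.8, -0.5, 3.9]
force: [-0.2, -0.6, 0.3]
grip_width: 0.0495
```

```bash
python3 - <<'E'
from h import *
plan(.437,.026,.075,2.8)
t=cam('top'); s=cam('scene'); a=t['image'][120:250,130:345]; b=s['image'][165:265,165:365]
f=lambda i:cv2.resize(i,(790,int(790*i.shape[0]/i.shape[1]*.6)),interpolation=cv2.INTER_CUBIC)
cv2.imwrite('pics/chk.png',np.vstack([f(a),f(b)]))
for k,z in(('gold',.074),('blue',.097)):
  for q in blobs(t,k,z):
    if q[4]<.09 and .4<q[2]<.7 and abs(q[3])<.2: print(k,np.round(q,4))
E
```

```text
t 14.12 pos [0.4192 0.0221 0.1424] rot [179.8  -0.5   3.9] F [-0.2 -0.6  0.3] w 0.0495
go cm [ 1.73 -0.3   6.75] turn [ 0.23 -0.55  1.05]
gold [1.921678e+02 1.616854e+02 6.400000e-01 1.518000e-01 6.780000e-02
 6.510000e-02]
gold [2.335058e+02 1.544768e+02 6.471000e-01 3.590000e-02 6.410000e-02
 6.720000e-02]
gold [ 2.737623e+02  1.477635e+02  6.523000e-01 -7.720000e-02  6.440000e-02
  6.490000e-02]
blue [ 3.102591e+02  2.027335e+02  4.817000e-01 -1.489000e-01  1.270000e-02
  1.166000e-01]
```

View pics/chk.png

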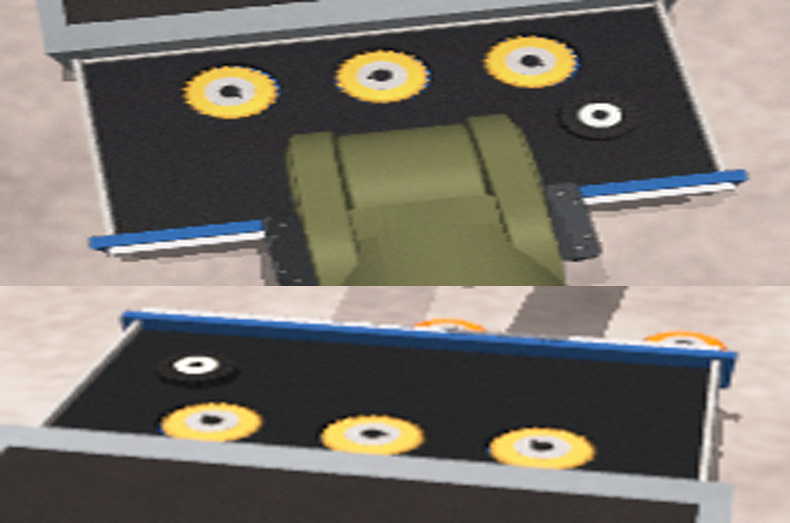

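Both views show all three cutters sitting in their seats, with the brush still at its place. I'll lower in front of the lip and push the drawer.

Request:
{"method": "servo_tool", "body": {"plan": [[0.575,[0,-0.3,2.3],[0.2,-0.5,1]],[0.575,[0,0,2.3],[0,0,0]],[0.575,[0,0,1.8],[0,0,0]],[0.575,[0,0,0],[0,0,0]],[0.575,[0.7,0,0],[0,0,0]],[0.575,[0.7,0,0],[0,0,0]],[0.575,[0.7,0,0],[0,0,0]],[0.575,[0.7,0,0],[0,0,0]],[0.575,[0.7,0,0],[0,0,0]],[0.575,[0.7,0,0],[0,0,0]],[0.575,[0.7,0,0],[0,0,0]],[0.575,[0.7,0,0],[0,0,0]]]}}

```text
time_s: 15.22
tool_pos: [0.4713, 0.0282, 0.0798]
tool_rot: [179.8, 1.3, 1.8]
force: [-7.6, 1.1, 4.2]
grip_width: 0.0499
```

```bash
python3 - <<'E'
from h import *
plan(.670,.037,.075,2.8)
E
```

```text
t 15.22 pos [0.4713 0.0282 0.0798] rot [179.8   1.3   1.8] F [-7.6  1.1  4.2] w 0.0499
go cm [19.89 -0.25  0.04] turn [ 0.18  1.28 -0.99]
```

Request:
{"method": "servo_tool", "body": {"plan": [[0.575,[0.9,0,0.2],[0,0.6,-0.5]],[0.575,[1,0,0.1],[0,0.5,-0.5]],[0.575,[1,0,0],[0,0.2,0]],[0.575,[1,0,0],[0,0.2,0]],[0.575,[1,0,0],[0,0.1,0]],[0.575,[1,0,0],[0,0.1,0]],[0.575,[1,0,0],[0,0.1,0]],[0.575,[1,0,0],[0,0.1,0]]]}}

```text
time_s: 15.88
tool_pos: [0.5392, 0.0315, 0.0776]
tool_rot: [179.6, 1.9, 2.7]
force: [-8.1, 0.2, 4.7]
grip_width: 0.05
```

```bash
python3 - <<'E'
from h import *
plan(.670,.037,.075,2.8)
E
```

```text
t 15.88 pos [0.5392 0.0315 0.0776] rot [179.6   1.9   2.7] F [-8.1  0.2  4.7] w 0.05
go cm [13.09  0.07 -0.16] turn [ 0.4   1.86 -0.08]
```

Request:
{"method": "servo_tool", "body": {"plan": [[0.575,[1,0,-0.1],[0,1,0]],[0.575,[1,0,0],[0,0.8,0]],[0.575,[1,0,0],[0,0.5,0]],[0.575,[1,0,0],[0,0.5,0]],[0.575,[1,0,0],[0,0.5,0]],[0.575,[1,0,0],[0,0.4,0]],[0.575,[1,0,0],[0,0.4,0]],[0.575,[1,0,0],[0,0.4,0]],[0.575,[1,0,0],[0,0.4,0]],[0.575,[1,0,0],[0,0.4,0]],[0.575,[0.8,0,0],[0,0.4,0]],[0.575,[0.8,0,0],[0,0.4,0]]]}}

```text
time_s: 16.88
tool_pos: [0.6383, 0.0366, 0.0774]
tool_rot: [179.3, -0.5, 2.5]
force: [-7.9, 0.3, 3.9]
grip_width: 0.0499
```

```bash
python3 - <<'E'
from h import *
plan(.670,.037,.075,2.8)
E
```

```text
t 16.88 pos [0.6383 0.0366 0.0774] rot [179.3  -0.5   2.5] F [-7.9  0.3  3.9] w 0.0499
go cm [3.17 0.1  0.27] turn [ 0.67 -0.5  -0.28]
```

Request:
{"method": "servo_tool", "body": {"plan": [[0.575,[0.7,0,0],[0.3,0,0]],[0.575,[0.7,0,0],[0.3,0,0]],[0.575,[0.6,0,0],[0,0,0]],[0.575,[0.5,0,0],[0,0,0]],[0.575,[0.5,0,0],[0,0,0]],[0.575,[0.5,0,0],[0,0,0]]]}}

```text
time_s: 17.38
tool_pos: [0.6651, 0.0382, 0.0774]
tool_rot: [179.9, 1.3, 2.4]
force: [-7.6, -0.9, 3.9]
grip_width: 0.0502
```

Request:
{"method": "servo_tool", "body": {"plan": [[0.575,[0.4,0,0],[0,0,0]],[0.575,[0.4,0,0],[0,0,0]]]}}

```text
time_s: 17.55
tool_pos: [0.6706, 0.0385, 0.0776]
tool_rot: [179.8, 1.9, 2.3]
force: [-7.9, -0.3, 3.9]
grip_width: 0.0497
```

Request:
{"method": "servo_tool", "body": {"plan": [[0.575,[0.4,0,0],[0,0,0]],[0.575,[0.4,0,0],[0,0,0]]]}}

```text
time_s: 17.72
tool_pos: [0.6735, 0.0386, 0.0776]
tool_rot: [179.8, 2.8, 2.3]
force: [-17.7, -1.1, 10.7]
grip_width: 0.0502
```

Request:
{"method": "servo_tool", "body": {"plan": [[0.575,[0.4,0,0],[0,1,0]],[0.575,[0.4,0,0],[0,1,0]],[0.575,[0.3,0,0],[0,0.5,0]]]}}

```text
time_s: 17.97
tool_pos: [0.6734, 0.0386, 0.0775]
tool_rot: [179.6, 2.1, 2.3]
force: [-10.2, -1.0, 4.6]
grip_width: 0.0496
```

The drawer stopped at x = 0.6735 with the force rising to 18 N, so it's against the stop. I'll back away and check.

Request:
{"method": "servo_tool", "body": {"plan": [[0.575,[-1,0,0],[0,0,0]],[0.575,[-2,0,0],[0,0,0]],[0.575,[-3,0,0],[0,2,0]],[0.575,[-3,0,-1],[0,0,0]],[0.575,[-3,0,-3],[0,0,0]],[0.575,[-3,0,-3],[0,0,0]],[0.575,[-3,0,-3],[0,0,0]],[0.575,[-3,0,-3],[0,0,0]],[0.575,[0,0,0],[0,0,0]]]}}

```text
time_s: 18.72
tool_pos: [0.4684, 0.0304, 0.2137]
tool_rot: [179.6, -0.5, 1.7]
force: [1.6, 0.8, 0.2]
grip_width: 0.05
```

```bash
python3 - <<'E'
from h import *
st(); t=cam('top'); s=cam('scene')
cv2.imwrite('pics/end.png',np.hstack([t['image'][20:300,60:450],s['image'][100:380,100:450]]))
E
```

```text
t 18.72 pos [0.4684 0.0304 0.2137] rot [179.6  -0.5   1.7] F [1.6 0.8 0.2] w 0.05
```

View pics/end.png

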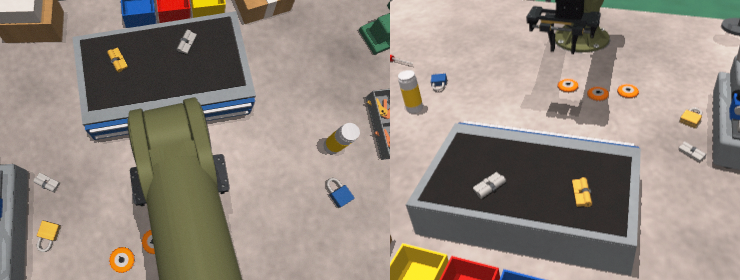

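```bash
python3 -c "
from h import *
print(env.sign_off())"
```

```text
the job is handed in; nothing more can be done
None
```

I slid the three gold cutters over the deck into seats of their own, pushed the drawer shut, backed the gripper clear and handed the job in at about 19 s. I used the half-open fingers as a V-shaped pusher.

**First push went wrong:** the fingers rode up over the right cutter's rim and left it part-way. I went back behind it lower down and pushed again.

**Cutters:** each one's apparent size in the wrist camera shrank from about 65 to 59 px, which matches a 13 mm drop. The top and scene views showed all three in their seats. The seats turned out a few mm further on than I first estimated, so I finished each push in small steps.

**Brush:** it was still in its place at the last look before the drawer was pushed in. I could not see it after closing.

**Drawer:** it took about 8 N to move, then stopped at tool x = 0.6735. The force rose to 18 N there, and a further push did not move it. The travel of about 0.226 m fits the stop, but I did not measure the remaining gap directly.

**Bystanders:** in the final picture the padlocks, lock cylinder, oil can and orange look-alikes all appear undisturbed. The gripper was clear of everything.

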